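Free the book press pawl and nip the stack

ROBOT

A 6-joint arm with a two-finger parallel gripper is mounted at the origin on the work surface. World frame = base frame: x ahead of the robot, y to its left, z up, the work surface at z = 0. Lengths are in mm, angles in rad, forces in N, time in s.
With the tool pointing down it reaches from about 350 to 775 mm from the base axis. Payload 7.3 kg.
Tool frame: the origin (TCP) lies on the centre line of the jaws, within the pads' length; the fingertips stand 22 mm ahead of it and the grasp point (between the pads) lies 3 mm ahead of it; z points along the fingers, y is the direction in which the jaws open and shut (so a half turn about z gives the same grasp; the last joint's range is limited). The gripper opens to 92 mm and grips with 3 to 60 N. Pads are 19 mm wide; open, the fingers measure 130 mm over their backs; the gripper's body (75 mm by 190 mm) begins 47 mm behind the grasp point.
Start: joints at [-1.279, 0.342, 1.524, -0, 1.275, -0.146], TCP at [222.596, -475.493, 248.741] pointing down, gripper open.
Joint ranges: [-2.53, 2.53], [-0.77, 2.02], [0.04, 2.7], [-1, 4.14], [0.28, 2.66], [-3.11, 3.11]. Speed limits (rad/s): [2.57, 2.57, 3.14, 3.14, 3.14, 3.14].

INTERFACE

Orientations are given as [roll, pitch, yaw] about the fixed x, y, z axes, in that order (R = Rz(yaw) Ry(pitch) Rx(roll)).
In Python, from plant import bot gives the robot as it stands.
- The arm moves only by the tool play_rows, never from a script. Its argument "moves" is one flat list of numbers, 5 for each row, row after row: the closure in counts, from 0 (fully open) to 255 (shut), then the shift along the tool's x, y, z in mm, then the turn about the tool's z in degrees. A call has 1 to 8 rows; each row is the pose to reach, as a shift and turn from the pose commanded when the call began, along the tool's axes at that moment; what a row does not reach only later rows make up. A row lasts 1/12 s, in which the tool goes at most 41.7 mm and 7.16 degrees, less where a joint would pass 70% of its speed; a pose out of reach is approached as far as the arm can. A call with a gripper value outside its range is refused whole. The fingers move at their own pace and stop on an object; the grip force is fixed at half the most. Time passes only in rows, so rows that repeat a pose let the fingers close. It gives the time, the measured TCP pose, the force and the opening at its end, in the units of the state.
- bot.get_obs(): the state, without advancing time (a new reading comes with each control period).
- bot.capture(name): name is "side" or "top"; returns a dict with "color" (400x640x3 uint8, red, green, blue), "fx", "fy", "cx", "cy" (pixels), "world_to_cam" (4x4, takes a point from world to camera coordinates). Camera axes: x right, y down, z forward; pixel columns grow to the right and rows downward; lengths in mm; the calibration is good to about 2 mm. A picture is of the moment at which its call begins. There is no depth.
- bot.close_job(): hands the job in, once; it reports no verdict.
The state is a dict: "time": time; "joint_positions": joint angles; "dq": joint speeds; "tau": joint torques, N m; "tool_pos": TCP position; "tcp_rot": TCP orientation; "contact_force": force on the tool from outside, world axes, zero at the start; "moment": the same for the moment, N m; "grip_width": finger opening in mm.
Only numpy, scipy, OpenCV 4.12 (cv2) and the standard library are available. Lean on these libraries where they do the work, as an engineer would, in place of code of your own. Each camera call takes 0.05 s, during which the arm holds its last target.

TASK

With the steel press pin, flick the red pawl of the book press right over, away from the toothed bar and onto its rubber stop, keeping fingers and gripper off the pawl and never forcing the pin against the press. Then bring the freed platen down without slamming it, press it firmly home on the stack of books without crushing them, and let go. Leave the pin lying on the bench or in its rest, clear of the press, and the glue bottle, thread spool and awl where they are.

Things in the scene. Friction and masses are not known exactly. Their poses are not given: they have to be found in the camera images.
- press: fixed bench book press. Origin: centre of its bed's underside; y along the crosshead, z up, x away from the robot at yaw 0. Bed 200 (x) x 330 (y) x 25 mm; columns 14 mm thick at y = +-140 mm, wing nuts up to z 192 mm; crosshead 50 (x) x 330 (y) mm, from z 140 to 165 mm. Toothed steel bar, upright at x = y = 0, 18 mm wide, teeth to +y (tips at y 16 mm, 14 mm apart). The stack of books lies on the bed
- pawl (a joint): red pawl's angle (rad). 0: nose deep in a tooth, shank rising to the bar at 45 degrees; rests at 0 to 0.2 on the teeth; past about 0.7 it falls outwards (press +y) by itself; 2.1: back on the rubber stop (at press y 92 mm, top z 181 mm), where it stays. Bar 10 mm thick (underside 1.5 mm below the line through the pivot), 14 mm wide (press x -7 to 7 mm), 110 g. The platen hangs on it: lifting it off the tooth takes some 2 to 6 N at mid-shank
- pawl_pivot (a point): pivot of the pawl, its axis along the press's x, at press x 0, y 52.1, z 179 mm, 14 mm above the crosshead. On either side of the pawl (press x +-9 to 13 mm) a steel cheek, 20 mm wide in y, stands up to 9 mm above the pivot
- pawl_gap (a point): fixed point in the open gap under the leaning pawl, at press x 0, y 28.1, z 184 mm, 19 mm above the crosshead. A rod of 8 mm held along the press's x passes through here with about 8 mm clear to pawl, bar teeth and crosshead
- pawl_nose (a point): middle of the pawl's end face, 58 mm from the pivot; moves with the pawl
- knob_top (a point): middle of the flat top of the black knob (upright cylinder, 40 mm in diameter, 30 mm high) on the toothed bar; moves with bar and platen (0.8 to 1 kg together). 318 mm above the bench at the start, when the platen (plywood, 130 (x) x 170 (y) x 16 mm) has its underside 200 mm below it. Freed, the platen sinks by itself at some 5 to 10 mm/s (stiff greased guides); pushing it at 15 mm/s takes about 4 N, at 30 mm/s 10 N. Let go, it stays down
- stack: stack of three books between two plywood boards (125 x 160 mm) on the bed under the platen; this gives its place in plan only: its thickness differs each time, its top lies 65 to 81 mm above the bench and has to be felt. Firm: it gives only 1 mm under 30 N. Firmly home is about 12 N on it; the platen alone gives 2 to 5 N; over 18 N crushes it. Pushing slowly down (10 mm/s), the push on the knob equals that on the stack within 3 N
- pin_grip (a point): centre of the wooden handle of the press pin, a loose 90 g tool lying in its rest; x along the pin to its steel end, z up. Handle 100 (x) x 18 (y) x 26 (z) mm, its centre 35 mm above the bench at the start
- pin_tip (a point): round end of the pin, 142 mm from the handle's centre along the pin's x; the bare steel rod, 8 mm in diameter, starts 50 mm from the handle's centre
- rest: low dark wooden rest, fixed; origin on the bench under the handle's centre, x along the pin. Base plank 8 mm high, 56 mm wide, x -62 to 98 mm. Cradle under the handle's rear (x -48 to -38 mm, lips 36 mm high, 24 mm apart) and under the rod (x 80 to 90 mm, lips 39 mm high, 16 mm apart)
- glue_mid (a point): middle of the white glue bottle, 52 mm in diameter, 130 mm high, standing on the bench on the press's -y side; bystander
- thread_mid (a point): middle of the blue thread spool, 42 mm in diameter, 48 mm high, upright on the bench between robot and press; bystander
- awl_grip (a point): middle of the handle of an awl, 130 mm long, 26 mm thick, lying on the bench to the left of the rest; bystander
Things that resemble listed ones, but are neither listed nor needed, are in the scene too. Leave any blue or turquoise look-alike of the part that bears pin_grip alone.

How it is judged:
By the outcome, as a careful person would: the job done as asked, in the order asked, and still so for the second after the job is handed in, with the robot touching nothing.
It also fails if it takes over 69 s, if anything falls off the work surface, if the arm or the gripper's body presses on something with over 40 N, if the wrist force passes 120 N, or if a joint passes its speed limit or range.

## Working session

There is one attempt and no reset: what is moved stays moved. The work goes in short steps, Python scripts to look and compute and a tool call to move; the robot and the scene stay as the last step left them, time stands still between calls to the robot, and variables do not carry over. Pictures are saved under pics/ and viewed, and the job is handed in when it is done.

Besides the shell and the picture viewer there is one more tool, called after "Call:" by a JSON object that holds its "name" and its "arguments", one argument or row to a line. play_rows: Moves the arm, as the interface text tells. Its arguments: {"type":"object","properties":{"moves":{"type":"array","items":{"type":"number"}}},"required":["moves"]}

```bash
ls; mkdir -p pics
cat > h.py <<'E'
import numpy as np, cv2
from plant import bot
def cap(name,fn):
    c=bot.capture(name); im=c["color"]; cv2.imwrite(fn,cv2.cvtColor(im,cv2.COLOR_RGB2BGR))
    np.savez(''+name+'.npz',**c); return c
def ld(name): return dict(np.load(''+name+'.npz'))
def proj(c,p):
    p=np.atleast_2d(p).astype(float); q=(c["world_to_cam"]@np.c_[p,np.ones(len(p))].T).T
    return np.c_[c["fx"]*q[:,0]/q[:,2]+c["cx"],c["fy"]*q[:,1]/q[:,2]+c["cy"]]
def ray(c,uv):
    T=np.linalg.inv(c["world_to_cam"]); d=T[:3,:3]@np.array([(uv[0]-c["cx"])/c["fx"],(uv[1]-c["cy"])/c["fy"],1.]); return T[:3,3],d
def atz(c,uv,z):
    o,d=ray(c,uv); return o+d*(z-o[2])/d[2]
def tri(c1,u1,c2,u2):
    o1,d1=ray(c1,u1);o2,d2=ray(c2,u2)
    s=np.linalg.lstsq(np.c_[d1,-d2],o2-o1,rcond=None)[0]; a=o1+d1*s[0];b=o2+d2*s[1]; return (a+b)/2,np.linalg.norm(a-b)
def crop(name,fn,x0,y0,x1,y1,k):
    im=cv2.cvtColor(ld(name)["color"],cv2.COLOR_RGB2BGR)[y0:y1,x0:x1]
    cv2.imwrite(fn,cv2.resize(im,None,fx=k,fy=k,interpolation=cv2.INTER_CUBIC))
E
python3 - <<'E'
from h import *
for n in("side","top"):
    c=cap(n,f"pics/{n}0.png"); print(n,c["fx"],c["fy"],c["cx"],c["cy"],np.linalg.inv(c["world_to_cam"]).round(3).tolist())
print(bot.get_obs())
E
```

```text
pics
side 519.2571653740762 519.2571653740762 323.6410791713045 209.12524330284685 [[-0.962, -0.13, 0.241, 38.011], [-0.274, 0.492, -0.827, 1415.959], [-0.012, -0.861, -0.508, 1023.455], [0.0, 0.0, 0.0, 1.0]]
top 391.92162690225274 391.92162690225274 315.94524384583406 198.11962981981742 [[0.015, -0.98, 0.197, 217.789], [-1.0, -0.017, -0.008, 104.469], [0.011, -0.196, -0.98, 1329.42], [0.0, 0.0, 0.0, 1.0]]
{'time': 0.1, 'joint_positions': array([-1.27900693e+00,  3.42637070e-01,  1.52492464e+00, -1.19715507e-05,
        1.27539016e+00, -1.45997295e-01]), 'dq': array([-0.00080891, -0.00048802, -0.004087  ,  0.0001036 , -0.00120718,
        0.00012783]), 'tau': array([ 2.33865685e-03, -4.32003343e+01, -2.44695175e+01,  7.19865435e-02,
        5.26276580e-02, -4.56157215e-05]), 'tool_pos': array([ 222.48794073, -475.15766036,  248.1216309 ]), 'tcp_rot': array([-3.14024623e+00, -1.86410919e-04,  4.37790056e-01]), 'contact_force': array([-0.0941824 , -0.49562688, -0.09576787]), 'moment': array([-0.01113776,  0.03545328,  0.02259908]), 'grip_width': 91.8412747887027}
```

View pics/side0.png

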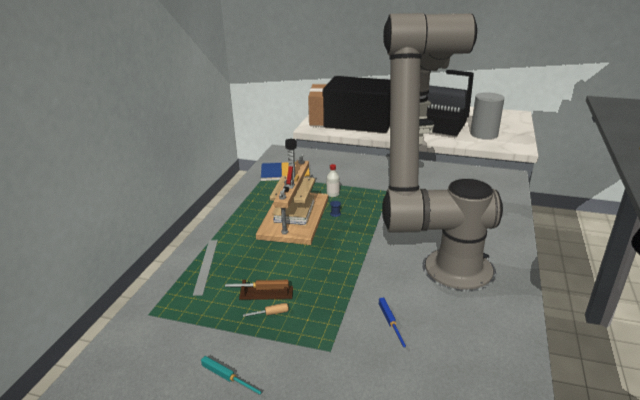

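View pics/top0.png

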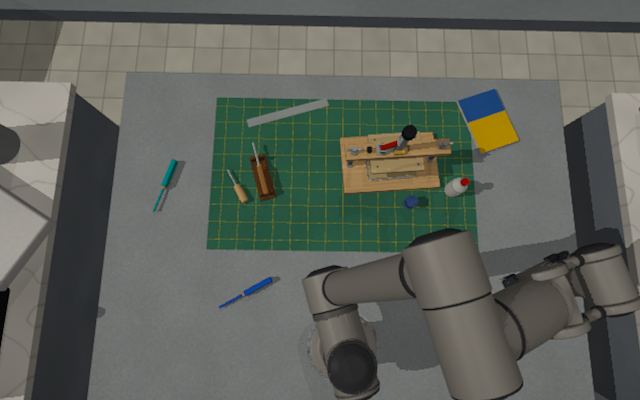

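Candidates for the pin: the brown handle in the dark rest, side (268,287) / top (262,175); the awl with its light handle, side (272,311) / top (238,190); the blue look-alike, top (245,292); and the turquoise one, top (166,183). The brown one in the rest fits the description, so I'll check it up close.

Run:
```python
from h import *
crop("side","pics/a1.png",210,265,310,330,8)
crop("top","pics/a2.png",215,130,295,210,7)
crop("side","pics/a3.png",240,125,350,250,5)
crop("top","pics/a4.png",330,110,480,220,5)
```

```text
(no output)
```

View pics/a1.png

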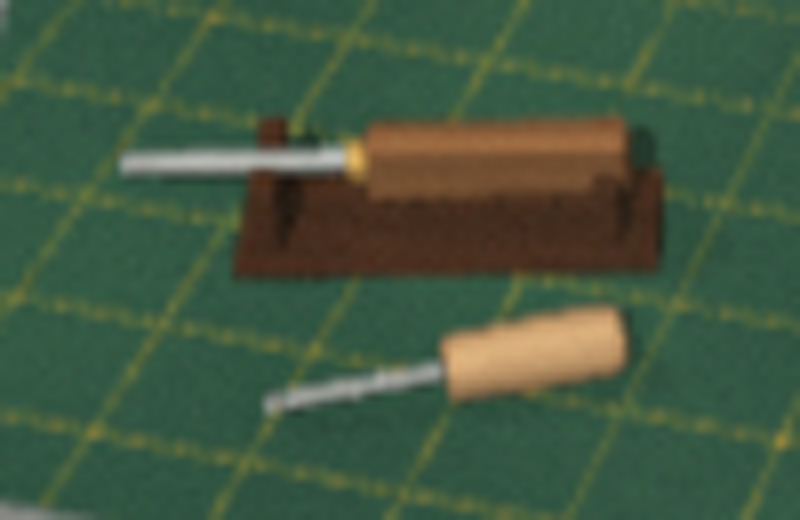

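View pics/a2.png

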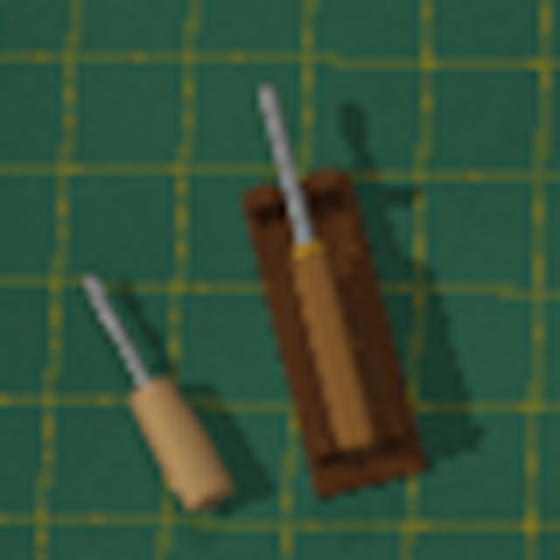

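View pics/a3.png

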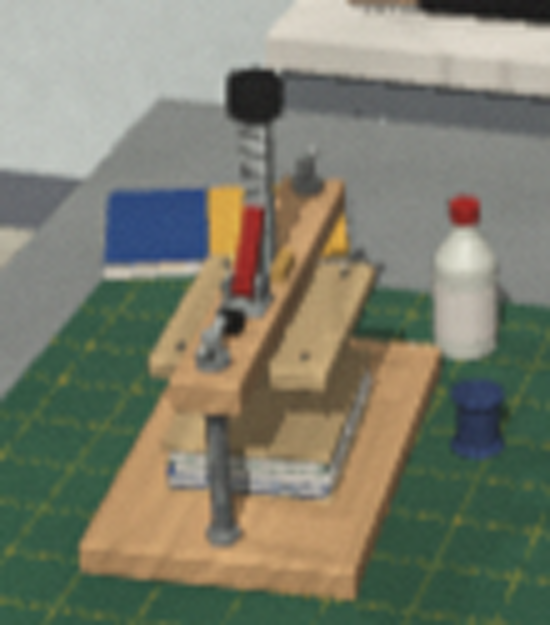

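View pics/a4.png

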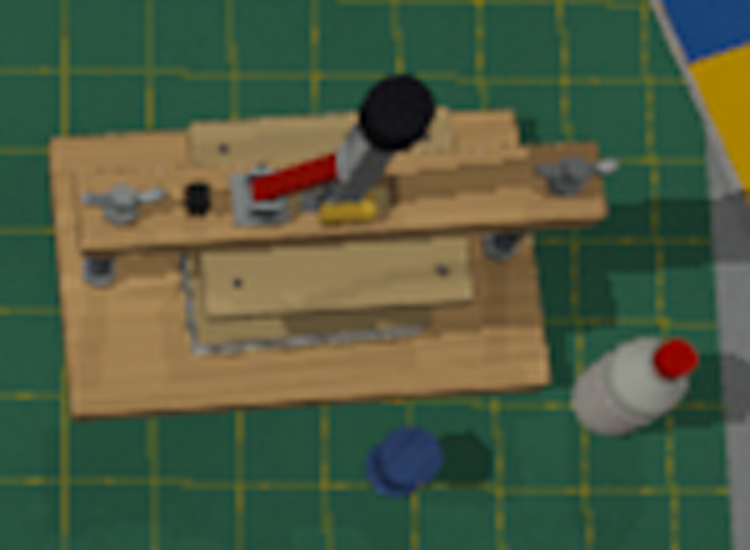

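The crop confirms the brown squared handle with a brass collar and steel rod, lying in the dark rest. Next I'll fit the press and pin poses to features in both views.

```bash
cat > fit.py <<'E'
from h import *
from scipy.optimize import least_squares
s=ld("side");t=ld("top")
S=lambda x,y:(240+x/5-.4,125+y/5-.4); T=lambda x,y:(330+x/5-.4,110+y/5-.4)
obs=[(s,S(85,550),(100,165,25)),(s,S(357,576),(-100,165,25)),(s,S(440,345),(-100,-165,25)),
(s,S(170,377),(25,165,165)),(s,S(240,393),(-25,165,165)),(s,S(343,182),(-25,-165,165)),
(t,T(50,140),(100,165,25)),(t,T(517,112),(100,-165,25)),(t,T(550,383),(-100,-165,25)),(t,T(75,413),(-100,165,25)),
(t,T(77,175),(25,165,165)),(t,T(597,145),(25,-165,165)),(t,T(607,213),(-25,-165,165)),(t,T(85,248),(-25,165,165)),
(t,T(397,112),(0,0,318))]
def W(p,q):
    c,sn=np.cos(p[2]),np.sin(p[2]); return np.array([p[0]+c*q[0]-sn*q[1],p[1]+sn*q[0]+c*q[1],q[2]])
if __name__=="__main__":
    f=lambda p:np.concatenate([proj(c,W(p,q))[0]-uv for c,uv,q in obs])
    r=least_squares(f,[600,-100,0],loss="soft_l1"); print(r.x.round(4)); print(f(r.x).reshape(-1,2).round(1).tolist())
    np.save("press.npy",r.x)
    # pin
    SP=lambda x,y:(210+x/8-.4,265+y/8-.4); TP=lambda x,y:(215+x/7-.4,130+y/7-.4)
    tip=tri(s,SP(122,162),t,TP(265,90)); print("tip",tip)
    print("collar",tri(s,SP(357,159),t,TP(307,249)))
    a=atz(t,TP(309,256),48);b=atz(t,TP(352,446),48); print("handle top ends",a,b,np.linalg.norm(a-b))
    pc=(a+b)/2;print("centre",pc,"yaw",np.arctan2(*(tip[0]-pc)[[1,0]]), np.arctan2(*(a-b)[[1,0]]),np.linalg.norm((tip[0]-pc)[:2]))
    # side handle top edge far: rough
    print("awl",atz(t,TP(180,445),13),"thread",atz(t,T(412,452),48),"glue cap",tri(s,S(463,210),t,T(677,355)))
    print("knob",tri(s,S(254,97),t,T(397,112)), W(r.x,(0,0,0)))
E
python3 fit.py
```

```text
[ 6.127143e+02 -1.580030e+02  8.580000e-02]
[[-1.2, -1.2], [0.0, -0.9], [0.9, -0.2], [-0.0, 0.5], [0.5, -1.4], [1.0, -0.9], [-0.4, -0.3], [-0.6, -0.7], [0.3, 0.3], [-0.5, 0.7], [-0.7, -0.2], [-0.0, -0.9], [0.2, 0.7], [-0.9, 0.6], [0.8, -1.2]]
tip (array([671.26185339, 316.33565319,  34.74448205]), np.float64(2.337998522598408))
collar (array([588.17451264, 291.55588276,  34.97701682]), np.float64(1.340386759792998))
handle top ends [581.63372997 288.71453004  48.        ] [488.1287384  264.17787251  48.        ] 96.67073503224908
centre [534.88123419 276.44620128  48.        ] yaw 0.284549243859922 0.25662425740679173 142.09448148927635
awl [494.56961327 352.62505424  13.        ] thread [ 473.72865888 -227.48080086   48.        ] glue cap (array([ 525.07235415, -380.37041028,  120.3588278 ]), np.float64(0.32248211260858967))
knob (array([ 616.00458972, -160.32371871,  299.93636651]), np.float64(0.12712667915372988)) [ 612.71425208 -158.00299526    0.        ]
```

```bash
cat > plan.py <<'E'
from h import *
import sys,json
from scipy.spatial.transform import Rotation as R
def rel(target,yaw,cmd=None):
    """tool-frame shift and turn from commanded (or measured) pose; tool pointing down"""
    o=bot.get_obs(); p=np.array(o["tool_pos"]) if cmd is None else np.array(cmd[:3]); y=o["tcp_rot"][2] if cmd is None else cmd[3]
    M=R.from_euler("xyz",[np.pi,0,y]).as_matrix()
    print("shift",(M.T@(np.array(target)-p)).round(1),"turn deg",round(float(np.degrees(y-yaw)),2))
def fwd(cmd,sh,turn):
    M=R.from_euler("xyz",[np.pi,0,cmd[3]]).as_matrix(); p=np.array(cmd[:3])+M@np.array(sh); return [*p.round(3).tolist(),float(cmd[3]-np.radians(turn))]
E
python3 - <<'E'
from plan import *
c=[222.596,-475.493,248.741,0.4378]
rel((535,276,150),.275,c)
rel((535,276,250),.275,c)
E
```

```text
shift [ 601.5 -548.2   98.7] turn deg 9.33
shift [ 601.5 -548.2   -1.3] turn deg 9.33
```

Call:
{"name": "play_rows", "arguments": {
  "moves": [0,30,-27,0,1,0,60,-55,0,2,0,90,-82,0,3,0,120,-110,0,4,0,150,-137,0,5,0,180,-165,0,6,0,210,-192,0,7,0,240,-220,0,9.3]
}}

```text
time: 0.77
tool_pos: [346.8, -172.6, 248.6]
tcp_rot: [3.142, -0.0, 0.274]
contact_force: [1.3, -0.5, -0.6]
grip_width: 91.7
```

Call:
{"name": "play_rows", "arguments": {
  "moves": [0,30,-27,0,0,0,60,-55,0,0,0,90,-82,0,0,0,120,-110,0,0,0,150,-137,0,0,0,180,-165,0,0,0,210,-192,0,0,0,240,-220,0,0]
}}

```text
time: 1.43
tool_pos: [518.3, 104.6, 248.4]
tcp_rot: [3.141, 0.001, 0.276]
contact_force: [0.6, -1.6, -0.6]
grip_width: 91.5
```

Run:
```python
from plan import *
c=[222.596,-475.493,248.741,0.4378]
c=fwd(c,(240,-220,0),9.3);print(c);c=fwd(c,(240,-220,0),0);print(c)
rel((535,276,120),.275,c)
print(bot.get_obs()["tool_pos"])
```

```text
[346.692, -174.494, 248.741, 0.27548437956452737]
[517.8, 102.494, 248.741, 0.27548437956452737]
shift [  63.7 -162.3  128.7] turn deg 0.03
[518.26629369 104.55044761 248.3603366 ]
```

Call:
{"name": "play_rows", "arguments": {
  "moves": [0,12,-32,0,0,0,24,-64,20,0,0,36,-95,50,0,0,48,-122,80,0,0,58,-145,110,0,0,63.7,-162,128,0,0,63.7,-162.3,128.7,0,0,63.7,-162.3,128.7,0]
}}

```text
time: 2.1
tool_pos: [533.9, 276.4, 118.3]
tcp_rot: [3.141, 0.004, 0.277]
contact_force: [-0.1, -1.1, 1.1]
grip_width: 92.0
```

Run:
```python
from plan import *
c=cap("side","pics/s1.png");cap("top","pics/t1.png");o=bot.get_obs();print(o["tool_pos"],o["tcp_rot"],o["contact_force"])
crop("side","pics/b1.png",210,225,310,325,7)
crop("top","pics/b2.png",205,120,305,220,7)
```

```text
[535.4627615  275.39383825 120.87451093] [ 3.14121704e+00 -1.06843380e-03  2.75199938e-01] [0.06834855 0.21158045 0.48739077]
```

View pics/b1.png

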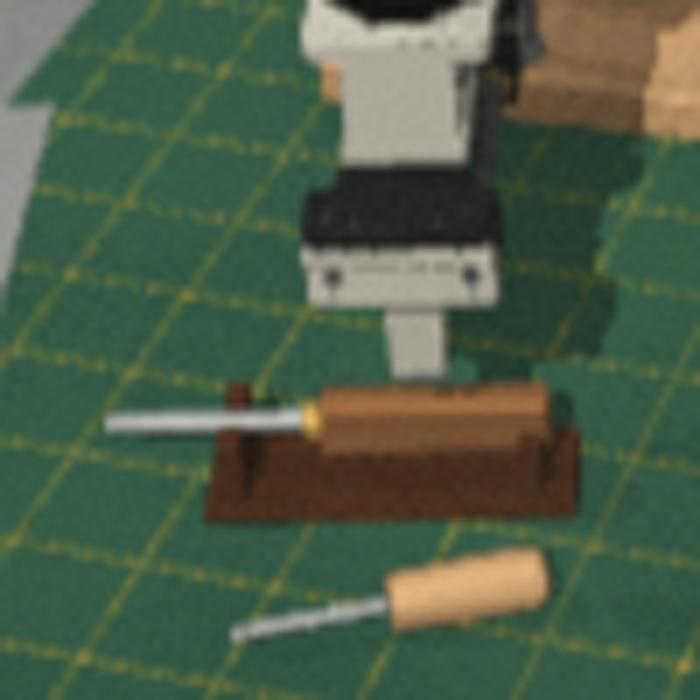

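View pics/b2.png

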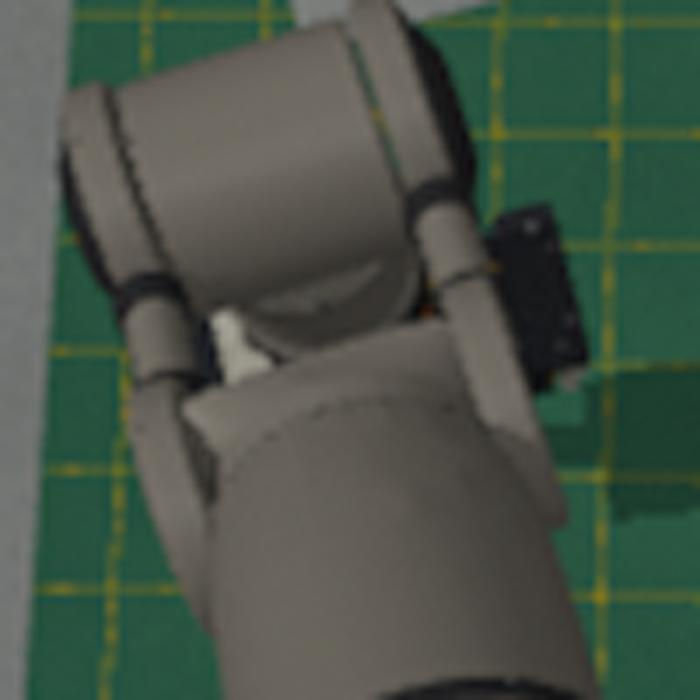

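Side view: the finger sits over the middle of the handle at (415,345) in the crop. Next is a half-closed descent that stays clear of the awl.

Call:
{"name": "play_rows", "arguments": {
  "moves": [117,0,0,0,0,117,0,0,10,0,117,0,0,25,0,117,0,0,40,0,117,0,0,55,0,117,0,0,68,0,117,0,0,76,0,117,0,0,79,0]
}}

```text
time: 2.87
tool_pos: [534.5, 275.2, 39.9]
tcp_rot: [3.141, 0.002, 0.275]
contact_force: [-0.8, -0.4, 0.3]
grip_width: 49.8
```

Call:
{"name": "play_rows", "arguments": {
  "moves": [117,0,0,0,0,180,0,0,0,0,200,0,0,0,0,230,0,0,0,0,255,0,0,0,0,255,0,0,0,0,255,0,0,0,0,255,0,0,0,0]
}}

```text
time: 3.53
tool_pos: [535.1, 276.1, 41.3]
tcp_rot: [3.142, -0.0, 0.276]
contact_force: [-0.6, 0.1, 1.9]
grip_width: 17.7
```

Call:
{"name": "play_rows", "arguments": {
  "moves": [255,0,0,-5,0,255,0,0,-15,0,255,0,0,-35,0,255,0,0,-65,0,255,0,0,-100,0,255,0,0,-130,0,255,0,0,-155,0,255,0,0,-160,0]
}}

```text
time: 4.2
tool_pos: [536.8, 276.8, 207.0]
tcp_rot: [-3.141, -0.009, 0.276]
contact_force: [0.5, 0.5, -0.5]
grip_width: 17.6
```

Run:
```python
from plan import *
c=[517.8, 102.494, 248.741, 0.275484]
c=fwd(c,(63.7,-162.3,128.7+79-160),0);print(c)
p=np.load("press.npy")
from fit import W
# grasp point to pin centre assumed equal xy. insertion station: pin centre at press x -190 (tip -48), y 28, z?
for x,dz in((-190,60),(-190,0),(-122,0)):
    w=W(p,(x,28.1,0)); print(x,dz,w); rel((w[0],w[1],184+6+dz),p[2],c)
cap("side","pics/s2.png");o=bot.get_obs();print(o["tool_pos"],o["contact_force"])
crop("side","pics/b1.png",200,185,320,300,6)
```

```text
[534.95, 276.001, 201.041, 0.275484]
-190 60 [ 421.00482241 -146.29382884    0.        ]
shift [-224.5  375.4  -49. ] turn deg 10.87
-190 0 [ 421.00482241 -146.29382884    0.        ]
shift [-224.5  375.4   11. ] turn deg 10.87
-122 0 [ 488.75451417 -140.46465505    0.        ]
shift [-157.7  388.2   11. ] turn deg 10.87
[536.37582876 276.57453933 205.37021984] [ 0.04165111 -0.22282256 -1.46013373]
```

View pics/b1.png

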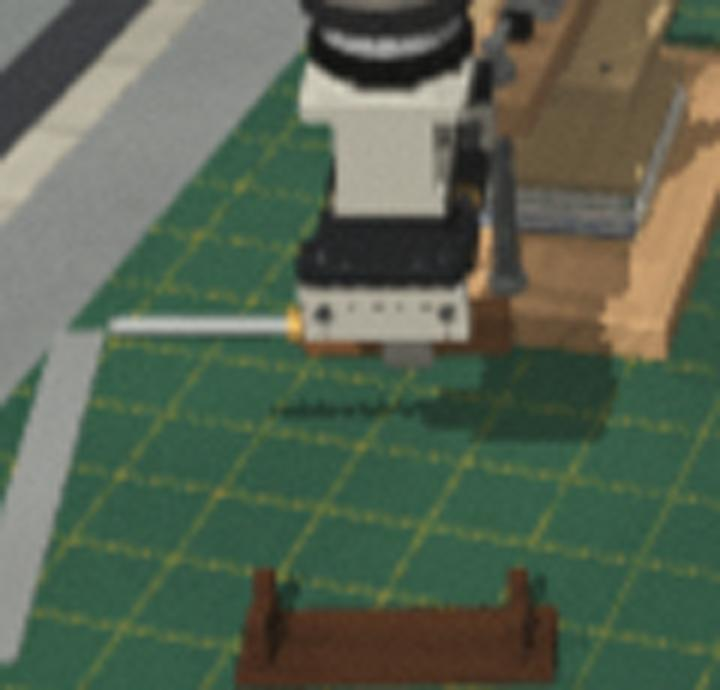

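Call:
{"name": "play_rows", "arguments": {
  "moves": [255,-10,16,-12,0,255,-27,44,-26,2,255,-46,76,-40,4,255,-65,108,-49,6,255,-84,140,-49,8,255,-103,172,-49,9.5,255,-122,204,-49,10.87,255,-141,236,-49,10.87]
}}

```text
time: 4.92
tool_pos: [461.9, 9.2, 248.7]
tcp_rot: [-3.141, 0.002, 0.085]
contact_force: [0.9, 0.1, -0.5]
grip_width: 17.7
```

Run:
```python
from plan import *
from fit import W
c=[534.95, 276.001, 201.041, 0.275484]
c=fwd(c,(-141,236,-49),10.87);print(c)
p=np.load("press.npy"); w=W(p,(-190,28.1,0));rel((w[0],w[1],250),p[2],c)
```

```text
[463.462, 10.546, 250.041, 0.08576671030821639]
shift [-55.7 152.6   0. ] turn deg -0.0
```

Call:
{"name": "play_rows", "arguments": {
  "moves": [255,-12,32,0,0,255,-24,64,0,0,255,-34,94,0,0,255,-43,120,0,0,255,-50,140,0,0,255,-54,150,0,0,255,-55.7,152.6,0,0,255,-55.7,152.6,0,0]
}}

```text
time: 5.58
tool_pos: [420.6, -146.2, 249.3]
tcp_rot: [-3.14, 0.001, 0.085]
contact_force: [0.8, 0.5, -0.8]
grip_width: 18.2
```

Run:
```python
from plan import *
cap("side","pics/s3.png");cap("top","pics/t3.png");o=bot.get_obs();print(o["tool_pos"],o["tcp_rot"],o["contact_force"],o["time"])
crop("side","pics/b1.png",235,115,365,215,6)
crop("top","pics/b2.png",340,100,460,200,6)
```

```text
[ 421.07388751 -145.23095384  249.64713449] [-3.14073268e+00  5.11074117e-04  8.64282704e-02] [ 0.54322029 -0.07213565 -0.15638052] 5.6833
```

View pics/b1.png

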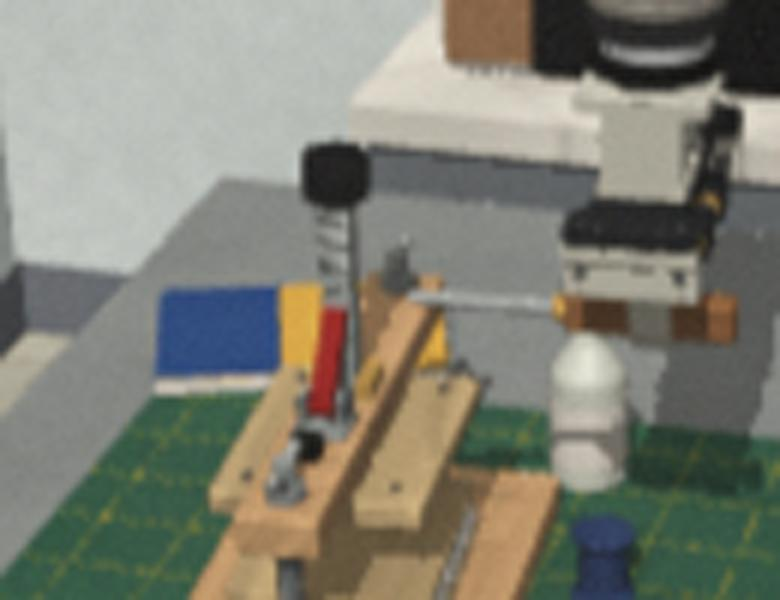

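View pics/b2.png

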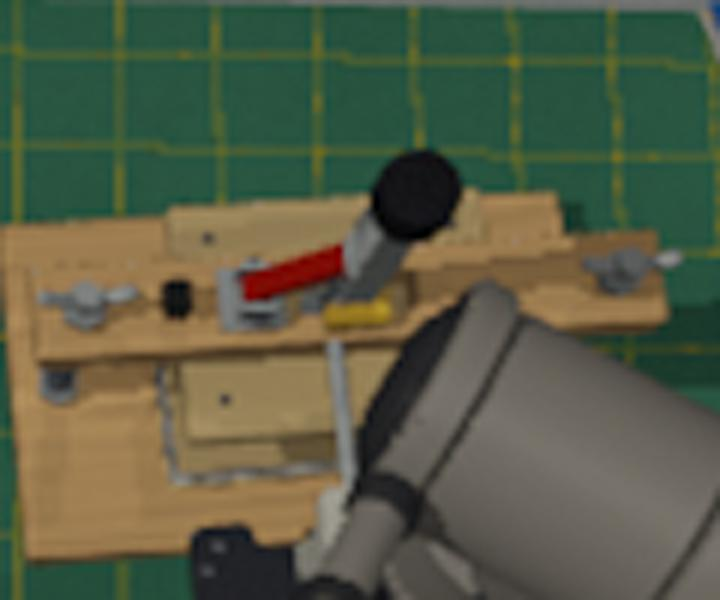

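Run:
```python
from plan import *
from fit import W
s=ld("side");t=ld("top");p=np.load("press.npy")
k=6
S=lambda x,y:(235+x/k-.4,115+y/k-.4); T=lambda x,y:(340+x/k-.4,100+y/k-.4)
def inv(w):
    d=np.array(w)-[p[0],p[1],0];c,sn=np.cos(p[2]),np.sin(p[2]); return np.array([c*d[0]+sn*d[1],-sn*d[0]+c*d[1],d[2]]).round(1)
a,e=tri(s,S(412,297),t,T(335,342)); print("tip",a,e,inv(a),"exp",W(p,(-48,28.1,243.6)))
for n,z in (("yellow far",170),):
    for uv in((325,313),(390,313),(358,303),(358,325)): print(uv,inv(atz(t,T(*uv),175)))
print("stop",inv(tri(s,S(308,444),t,T(177,299))[0]),inv(atz(t,T(177,297),181)))
print("knob",inv(atz(t,T(417,195),318)))
print("pawl nose end, top img, top face", [inv(atz(t,T(*u),226)) for u in((338,247),(346,273))],"pivot end",[inv(atz(t,T(*u),186)) for u in((245,277),(247,298))])
im=[]
for nm,c,f,x0,y0 in(("side",s,S,235,115),("top",t,T,340,100)):
    I=cv2.imread({"side":"pics/b1.png","top":"pics/b2.png"}[nm])
    pts={"g":[(0,28.1,184)],"p":[(0,52.1,179)],"n":[(0,52.1-41,220)],"s":[(0,92,181)],"k":[(0,0,318)],"c":[(x,y,188) for x in(-13,13) for y in(42,62)],"t":[(-48,28.1,243.6)],"x":[(sx*25,sy*165,165) for sx in(-1,1) for sy in(-1,1)]}
    for l,ps in pts.items():
        for q in ps:
            u=(proj(c,W(p,q))[0]+.4-[x0,y0])*k; cv2.drawMarker(I,tuple(int(v) for v in u),(255,0,255),cv2.MARKER_CROSS,10,1); cv2.putText(I,l,(int(u[0])+5,int(u[1])-3),0,.4,(255,255,0),1)
    cv2.imwrite(f"pics/o_{nm}.png",I)
```

```text
tip [ 562.37380045 -133.52962721  241.43114435] 0.43203646620019026 [-48.1  28.7 241.4] exp [ 562.4821199  -134.12114238  243.6       ]
(325, 313) [-12.3  15.8 175. ]
(390, 313) [-14.6 -17.6 175. ]
(358, 303) [ -8.1  -1.7 175. ]
(358, 325) [-19.9  -0.4 175. ]
stop [  1.   90.8 173.2] [ -0.5  92.1 181. ]
knob [ -3.7   2.4 318. ]
pawl nose end, top img, top face [array([  5.3,  18. , 226. ]), array([ -8.3,  15.6, 226. ])] pivot end [array([  6.1,  57.3, 186. ]), array([ -5.1,  57.4, 186. ])]
```

View pics/o_side.png

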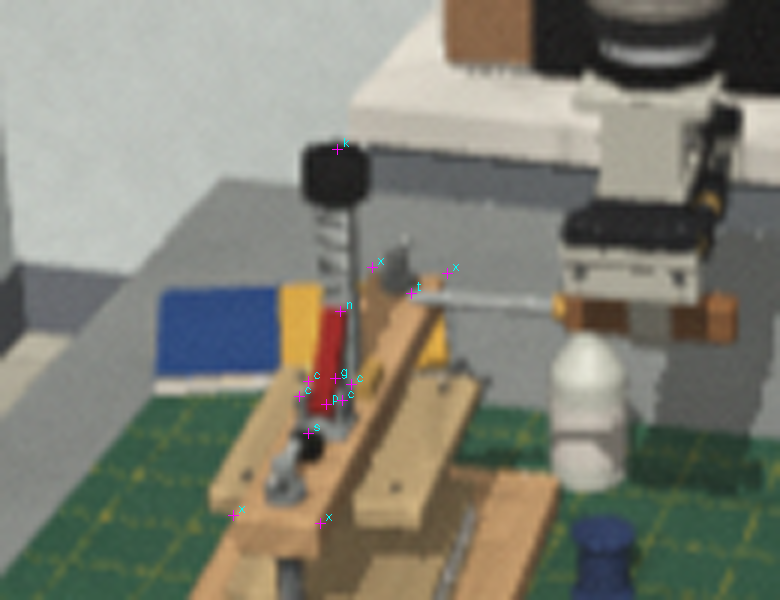

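View pics/o_top.png

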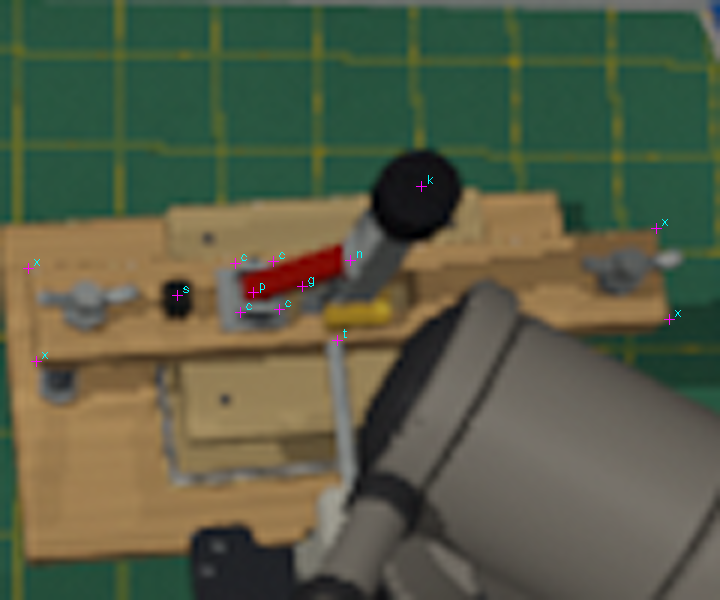

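The tip triangulates to (-48.1, 28.7) in the press frame against an intended (-48, 28.1), so it's aligned to within 1 mm (z 241 against 244 expected). Next: lower, then insert.

Call:
{"name": "play_rows", "arguments": {
  "moves": [255,0,0,15,0,255,0,0,35,0,255,0,0,50,0,255,0,0,58,0,255,0,0,60,0,255,0,0,60,0,255,0,0,60,0,255,0,0,60,0]
}}

```text
time: 6.35
tool_pos: [421.6, -146.3, 190.9]
tcp_rot: [3.141, -0.001, 0.086]
contact_force: [0.3, -0.1, -0.9]
grip_width: 18.3
```

Call:
{"name": "play_rows", "arguments": {
  "moves": [255,5,0,0,0,255,12,0,0,0,255,20,0,0,0,255,26,0,0,0,255,30,0,0,0,255,32,0,0,0,255,32,0,0,0,255,32,0,0,0]
}}

```text
time: 7.02
tool_pos: [452.8, -143.4, 189.8]
tcp_rot: [-3.141, 0.001, 0.086]
contact_force: [-0.8, -0.6, -0.1]
grip_width: 18.0
```

Run:
```python
from plan import *
from fit import W
cap("side","pics/s4.png");cap("top","pics/t4.png");o=bot.get_obs();print(o["tool_pos"],o["tcp_rot"],o["contact_force"],o["time"])
p=np.load("press.npy");print(W(p,(-158,28.1,190)))
crop("side","pics/b1.png",265,140,345,215,9)
crop("top","pics/b2.png",360,120,440,190,9)
```

```text
[ 452.68515993 -143.49153786  189.95714548] [-3.14155351e+00  3.08466531e-04  8.57233041e-02] [ 0.24182674  1.14188826 -1.56985903] 7.1167
[ 452.8870303  -143.55068823  190.        ]
```

View pics/b1.png

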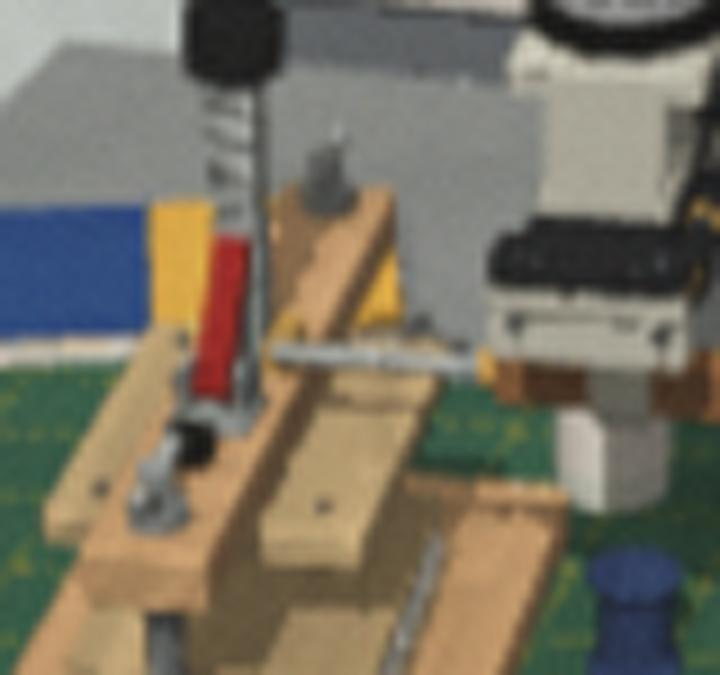

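View pics/b2.png

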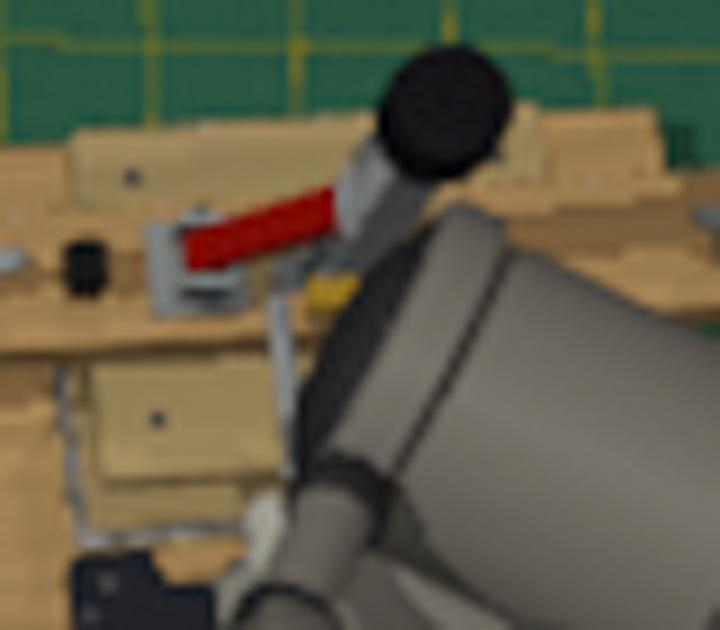

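Call:
{"name": "play_rows", "arguments": {
  "moves": [255,3,0,0,0,255,6,0,0,0,255,9,0,0,0,255,12,0,0,0,255,14,0,0,0,255,15,0,0,0]
}}

```text
time: 7.62
tool_pos: [468.2, -142.2, 190.0]
tcp_rot: [3.142, -0.0, 0.086]
contact_force: [-0.5, -0.6, -0.6]
grip_width: 17.5
```

Call:
{"name": "play_rows", "arguments": {
  "moves": [255,4,0,0,0,255,9,0,0,0,255,14,0,0,0,255,18,0,0,0,255,21,0,0,0,255,23,0,0,0,255,23,0,0,0]
}}

```text
time: 8.2
tool_pos: [491.2, -140.2, 189.9]
tcp_rot: [3.141, -0.0, 0.086]
contact_force: [0.1, 0.0, -0.7]
grip_width: 17.6
```

Run:
```python
from plan import *
from fit import W
cap("side","pics/s5.png");cap("top","pics/t5.png");o=bot.get_obs();print(o["tool_pos"],o["tcp_rot"],o["contact_force"],o["time"])
p=np.load("press.npy");print(W(p,(-120,28.1,190)))
crop("side","pics/b1.png",265,140,345,215,9)
crop("top","pics/b2.png",360,120,440,190,9)
```

```text
[ 490.71337003 -140.22910896  189.9448254 ] [-3.14159265e+00  2.52295610e-04  8.58748067e-02] [ 0.99563225  0.31209934 -0.82858569] 8.3
[ 490.74715216 -140.29320876  190.        ]
```

View pics/b1.png

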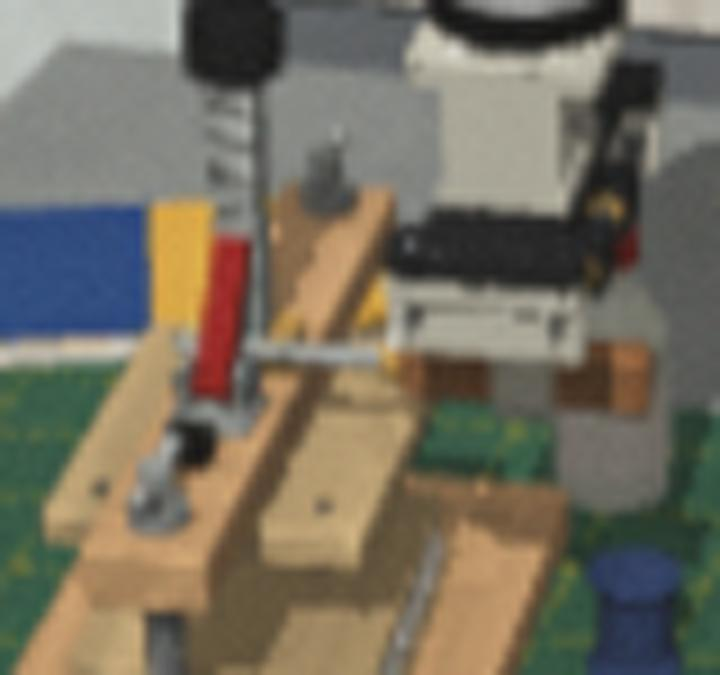

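View pics/b2.png

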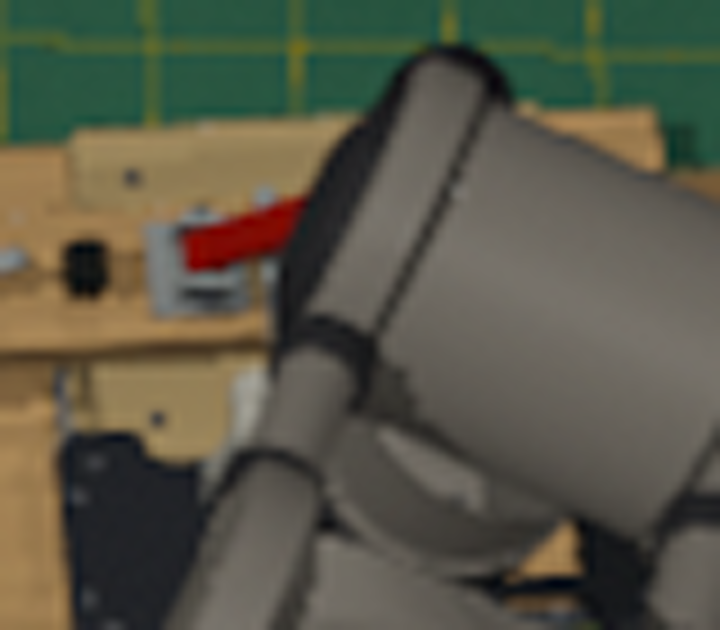

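Run:
```python
from plan import *
crop("side","pics/b3.png",220,0,500,220,2.8)
```

```text
(no output)
```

View pics/b3.png

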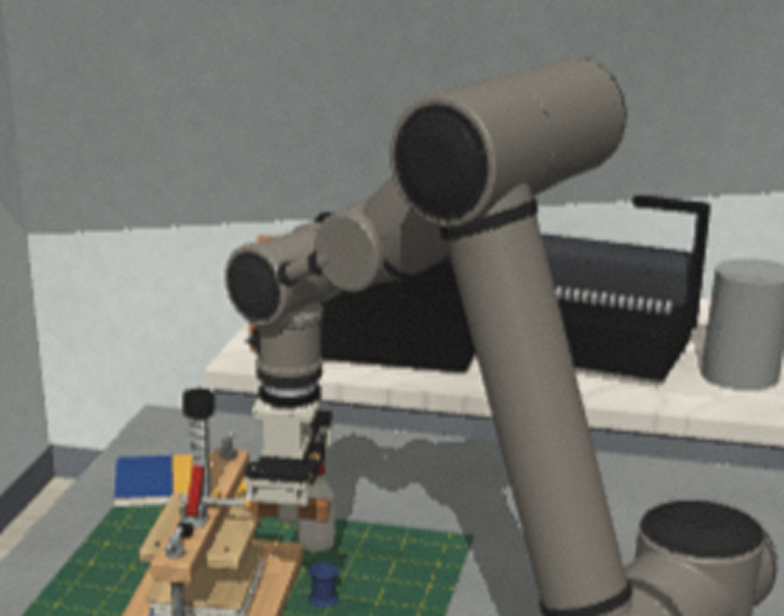

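Call:
{"name": "play_rows", "arguments": {
  "moves": [255,0,0,-3,0,255,0,0,-6,0,255,0,0,-8.5,0,255,0,0,-10.5,0,255,0,-1.5,-12.5,0,255,0,-3.5,-14.5,0,255,0,-5.5,-16.5,0]
}}

```text
time: 8.88
tool_pos: [490.3, -135.3, 206.6]
tcp_rot: [3.141, -0.0, 0.085]
contact_force: [1.7, -4.8, -3.5]
grip_width: 18.0
```

Run:
```python
from plan import *
cap("side","pics/s6.png");o=bot.get_obs();print(o["tool_pos"],o["tcp_rot"],o["contact_force"],o["time"])
crop("side","pics/b1.png",265,140,345,215,9)
```

```text
[ 490.40902938 -134.68236951  207.0936019 ] [ 3.14108237e+00 -5.67129502e-04  8.54764387e-02] [ 0.55645208 -0.44101674 -1.11840889] 8.9333
```

View pics/b1.png

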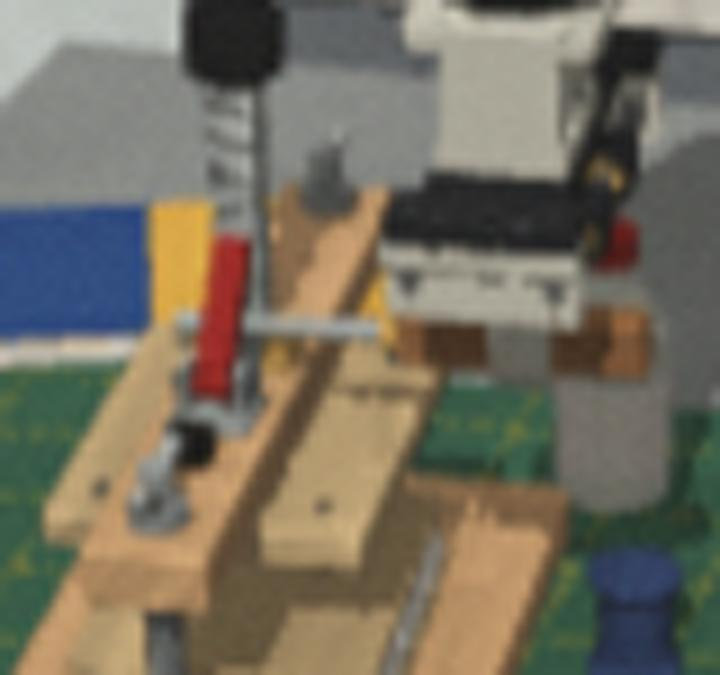

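Call:
{"name": "play_rows", "arguments": {
  "moves": [255,0,-2.7,-2.2,0,255,0,-5.3,-4,0,255,0,-8,-5.2,0,255,0,-10.6,-6.2,0,255,0,-14,-7,0,255,0,-18,-7.3,0,255,0,-22,-7.3,0,255,0,-25,-7,0]
}}

```text
time: 9.6
tool_pos: [488.1, -109.3, 213.5]
tcp_rot: [-3.141, -0.0, 0.086]
contact_force: [0.0, 0.1, -1.1]
grip_width: 18.0
```

Run:
```python
from plan import *
cap("side","pics/s7.png");o=bot.get_obs();print(o["tool_pos"],o["tcp_rot"],o["contact_force"],o["time"])
crop("side","pics/b1.png",265,140,345,215,9)
```

```text
[ 487.98549666 -108.87761232  213.42196804] [-3.14115760e+00  2.18513786e-04  8.63305343e-02] [-0.52353988  1.55133462 -0.63752806] 9.65
```

View pics/b1.png

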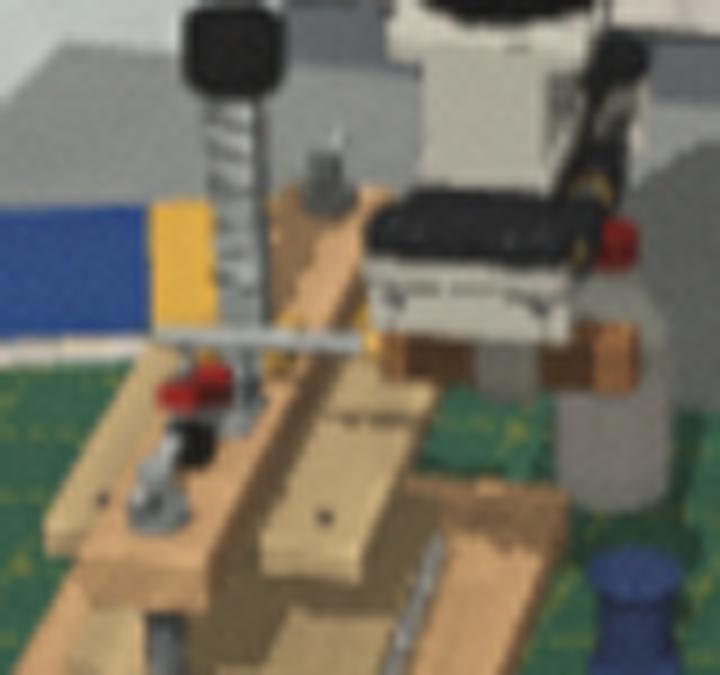

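The pawl is over: red at crop (195,388), outward on its stop, with the rod clear above it. The bar is already sinking. Now I'll withdraw and take the pin back to its rest.

Call:
{"name": "play_rows", "arguments": {
  "moves": [255,-5,0,-8,0,255,-20,0,-16,0,255,-45,0,-24,0,255,-70,0,-32,0,255,-85,0,-40,0,255,-90,0,-42,0,255,-90,0,-42,0]
}}

```text
time: 10.23
tool_pos: [398.0, -117.9, 256.7]
tcp_rot: [3.14, -0.002, 0.085]
contact_force: [0.3, -0.5, -1.4]
grip_width: 18.4
```

Run:
```python
from plan import *
c=[463.462, 10.546, 250.041, 0.0857667]
for sh in((-55.7,152.6,0),(0,0,60),(32+15+23,0,0),(0,-5.5,-16.5),(0,-25,-7),(-90,0,-42)): c=fwd(c,sh,0)
print(c); rel((534.95,276.0,201.0),.275484,c)
cap("side","pics/s8.png");o=bot.get_obs();print(o["tool_pos"],o["contact_force"],o["time"])
crop("side","pics/b1.png",230,120,350,220,6)
```

```text
[398.5, -117.59, 255.541, 0.0857667]
shift [ 169.7 -380.5   54.5] turn deg -10.87
[ 398.72752476 -117.91027024  256.17093552] [ 0.53725625  0.26769113 -0.5984631 ] 10.2833
```

View pics/b1.png

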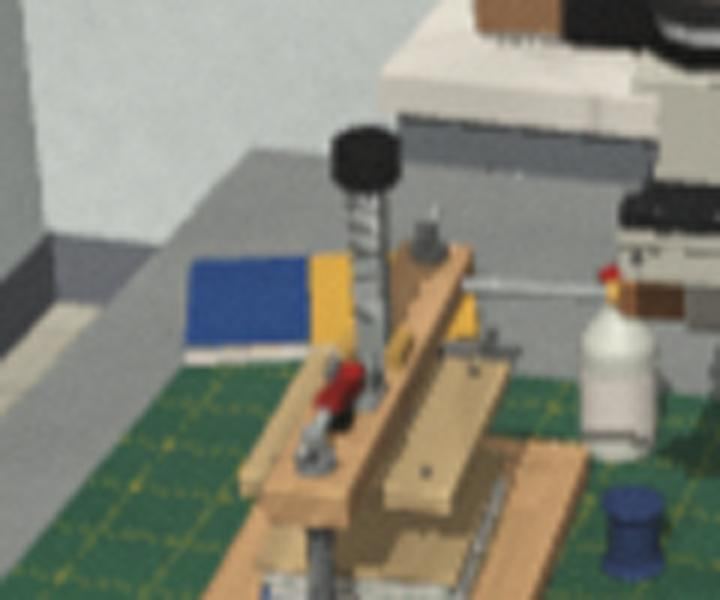

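Call:
{"name": "play_rows", "arguments": {
  "moves": [255,8,-18,0,-1,255,22,-50,0,-3,255,37,-83,0,-5,255,52,-117,0,-7,255,67,-151,0,-9,255,82,-185,0,-10.5,255,97,-219,0,-10.87,255,112,-253,0,-10.87]
}}

```text
time: 10.95
tool_pos: [489.3, 146.6, 254.7]
tcp_rot: [-3.141, 0.001, 0.276]
contact_force: [1.3, -0.0, -0.9]
grip_width: 17.7
```

Run:
```python
from plan import *
c=[398.5, -117.59, 255.541, 0.0857667]
c=fwd(c,(112,-253,0),-10.87);print(c);rel((534.95,276.0,101.0),.275484,c)
```

```text
[488.416, 144.074, 255.541, 0.2754839896917836]
shift [  80.7 -114.3  154.5] turn deg -0.0
```

Call:
{"name": "play_rows", "arguments": {
  "moves": [255,18,-26,20,0,255,36,-52,45,0,255,52,-75,75,0,255,67,-95,105,0,255,76,-108,130,0,255,80.7,-114.3,148,0,255,80.7,-114.3,154.5,0,255,80.7,-114.3,154.5,0]
}}

```text
time: 11.62
tool_pos: [533.9, 276.2, 98.1]
tcp_rot: [3.141, 0.005, 0.277]
contact_force: [0.9, 0.0, -0.7]
grip_width: 17.7
```

Run:
```python
from plan import *
cap("side","pics/s9.png");o=bot.get_obs();print(o["tool_pos"],o["tcp_rot"],o["contact_force"],o["time"])
s=ld("side")
I=cv2.cvtColor(s["color"],cv2.COLOR_RGB2BGR)[220:320,200:320];I=cv2.resize(I,None,fx=6,fy=6,interpolation=2)
y=.2755;cx=np.array([534.95,276.,0]);d=np.array([np.cos(y),np.sin(y),0])
z=o["tool_pos"][2]-6
for q in [cx+142*d+[0,0,z]]+[cx+k*d+[0,0,35] for k in(-50,0,50,142)]:
    u=(proj(s,q)[0]+.4-[200,220])*6; cv2.drawMarker(I,tuple(int(v) for v in u),(255,0,255),0,10,1)
cv2.imwrite("pics/b1.png",I)
```

```text
[534.74901225 275.90348965  99.98559867] [3.14119556e+00 2.10978740e-03 2.75828846e-01] [-0.04880737 -0.65311244 -1.24977081] 11.6667
```

View pics/b1.png

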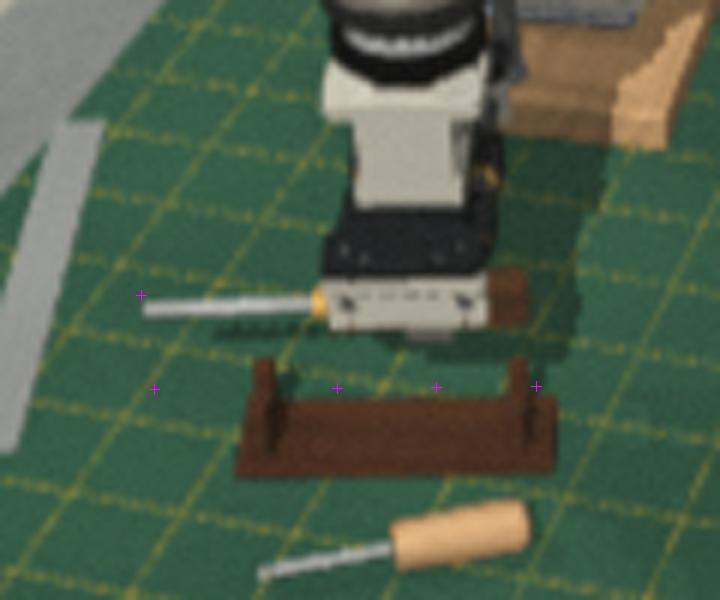

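Side view: the pin is still held and lined up over the rest. The tip at crop (148,310) is about 1.5° nose-down, and the cradle's lips allow for that. I'll lower it slowly.

Call:
{"name": "play_rows", "arguments": {
  "moves": [255,0,0,10,0,255,0,0,20,0,255,0,0,28,0,255,0,0,34,0,255,0,0,38,0,255,0,0,41,0,255,0,0,44,0,255,0,0,47,0]
}}

```text
time: 12.33
tool_pos: [535.2, 276.0, 54.0]
tcp_rot: [3.142, -0.001, 0.275]
contact_force: [0.0, -0.2, -0.9]
grip_width: 17.8
```

Call:
{"name": "play_rows", "arguments": {
  "moves": [255,0,0,2,0,255,0,0,4,0,255,0,0,6,0,255,0,0,8,0,255,0,0,9.5,0,255,0,0,11,0,255,0,0,11,0]
}}

```text
time: 12.92
tool_pos: [535.3, 275.9, 43.2]
tcp_rot: [3.141, -0.001, 0.275]
contact_force: [0.0, -0.8, 1.4]
grip_width: 17.8
```

Run:
```python
from plan import *
cap("side","pics/s10.png");o=bot.get_obs();print(o["tool_pos"],o["tcp_rot"],o["contact_force"],o["time"])
crop("side","pics/b1.png",200,220,320,320,6)
crop("side","pics/b4.png",230,120,350,220,6)
```

```text
[535.28231854 275.95137924  43.27503561] [ 3.14141114e+00 -7.09963480e-04  2.75337087e-01] [ 0.34284375 -0.70127199  1.02800023] 12.9667
```

View pics/b1.png

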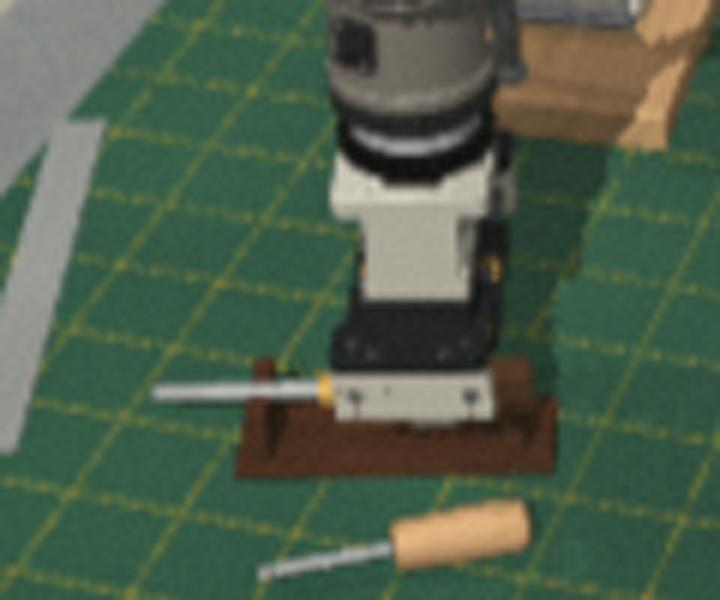

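View pics/b4.png

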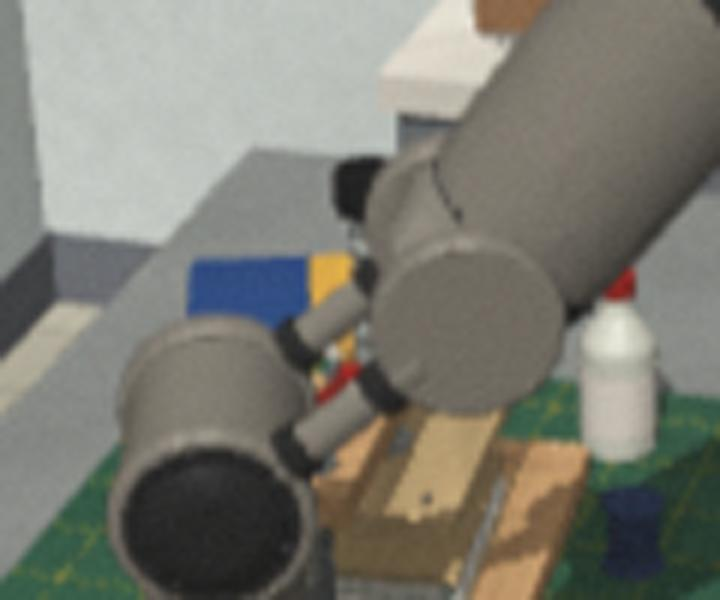

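The rod sits between the lips at crop (265,385), with a light contact force of about 2 N. Release and lift.

Call:
{"name": "play_rows", "arguments": {
  "moves": [255,0,0,1.5,0,225,0,0,1.5,0,200,0,0,1.5,0,170,0,0,1.5,0,130,0,0,1.5,0,117,0,0,1.5,0,117,0,0,0,0,117,0,0,-4,0]
}}

```text
time: 13.63
tool_pos: [534.6, 275.9, 46.6]
tcp_rot: [3.141, 0.001, 0.276]
contact_force: [0.3, 0.3, 0.2]
grip_width: 47.4
```

Call:
{"name": "play_rows", "arguments": {
  "moves": [117,0,0,-8,0,117,0,0,-20,0,117,0,0,-40,0,117,0,0,-75,0,117,0,0,-110,0,117,0,0,-150,0,200,0,0,-190,0,255,0,0,-225,0]
}}

```text
time: 14.3
tool_pos: [534.8, 276.0, 276.5]
tcp_rot: [-3.141, -0.004, 0.276]
contact_force: [0.8, 0.1, 0.2]
grip_width: 40.5
```

Run:
```python
from plan import *
from fit import W
c=[534.95,276.0,101.041-47-11+4-0+225,.275484]
# check: 101-58 =43 ; -> then cmd -4 => +4 ; then -225 
print(c); p=np.load("press.npy"); k=W(p,(0,0,0)); print(k)
rel((k[0],k[1],360),p[2],c)
cap("side","pics/s11.png");cap("top","pics/t11.png");o=bot.get_obs();print(o["tool_pos"],o["tcp_rot"],o["contact_force"],o["time"])
crop("side","pics/b1.png",200,220,320,320,6)
crop("side","pics/b4.png",230,120,350,220,6)
crop("top","pics/b5.png",340,100,470,210,6)
```

```text
[534.95, 276.0, 272.041, 0.275484]
[ 612.71425208 -158.00299526    0.        ]
shift [-43.2 438.8 -88. ] turn deg 10.87
[537.20639504 276.91032258 280.81717293] [-3.14056205 -0.01477431  0.27562615] [0.9306059  0.63360239 0.19831832] 14.4
```

View pics/b1.png

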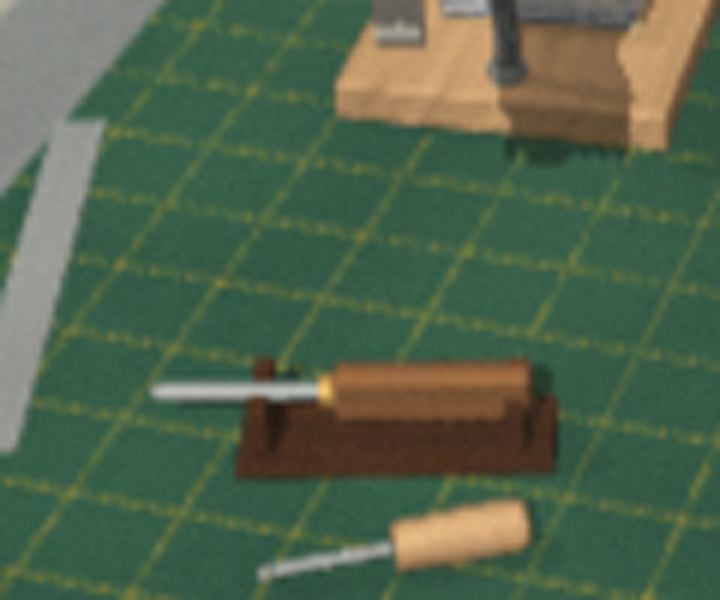

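View pics/b4.png

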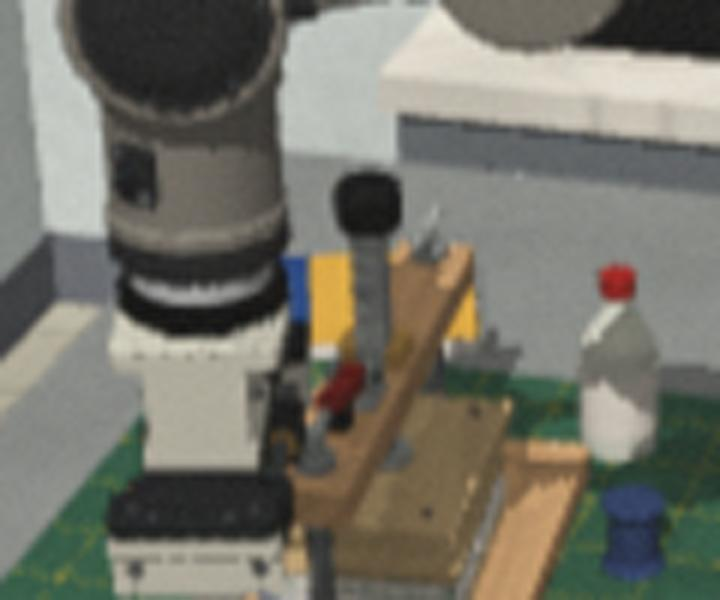

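View pics/b5.png

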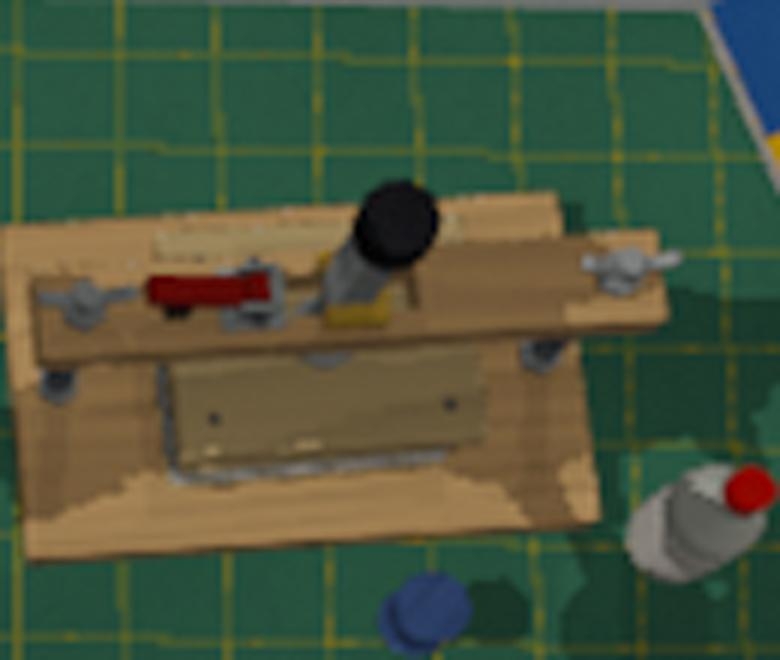

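The pin is back in its rest, the pawl lies on its stop at top crop (210,290), and the platen is nearly down on the stack. Next I'll move over the knob with the gripper closed.

Call:
{"name": "play_rows", "arguments": {
  "moves": [255,-2,20,-20,1,255,-5,52,-40,3,255,-8,88,-58,5,255,-12,126,-58,7,255,-16,164,-58,9,255,-20,202,-58,10.5,255,-24,240,-58,10.87,255,-27,275,-58,10.87]
}}

```text
time: 15.07
tool_pos: [583.4, 1.9, 330.7]
tcp_rot: [3.141, -0.001, 0.085]
contact_force: [0.2, 0.9, -0.1]
grip_width: 0.2
```

Run:
```python
from plan import *
from fit import W
c=[534.95, 276.0, 272.041, 0.275484]
c=fwd(c,(-27,275,-58),10.87);print(c)
p=np.load("press.npy"); k=W(p,(-2,1,0)); rel((k[0],k[1],330),p[2],c)
t=ld("top")
for z in range(260,300,5): print(z,proj(t,W(p,(0,0,z))).round(1)-[340-.4,100-.4], end=' ')
```

```text
[583.772, 4.025, 330.041, 0.08576671030821639]
shift [ 13.  162.9   0. ] turn deg -0.0
260 [[65.2 38.5]] 265 [[65.7 37.9]] 270 [[66.1 37.3]] 275 [[66.5 36.7]] 280 [[66.9 36.1]] 285 [[67.3 35.4]] 290 [[67.7 34.8]] 295 [[68.2 34.2]]
```

Call:
{"name": "play_rows", "arguments": {
  "moves": [255,3,32,0,0,255,6,68,0,0,255,8,102,0,0,255,10,130,0,0,255,12,150,0,0,255,13,160,0,0,255,13,163,0,0,255,13,163,0,0]
}}

```text
time: 15.73
tool_pos: [610.5, -157.2, 330.0]
tcp_rot: [-3.141, 0.0, 0.085]
contact_force: [-1.3, 0.3, 0.2]
grip_width: 0.8
```

Call:
{"name": "play_rows", "arguments": {
  "moves": [255,0,0,5,0,255,0,0,12,0,255,0,0,20,0,255,0,0,20,0,255,0,0,20,0]
}}

```text
time: 16.15
tool_pos: [610.4, -156.4, 309.2]
tcp_rot: [-3.141, 0.002, 0.087]
contact_force: [0.1, -0.2, 0.1]
grip_width: 0.3
```

Run:
```python
from plan import *
cap("side","pics/s12.png");o=bot.get_obs();print(o["tool_pos"],o["tcp_rot"],o["contact_force"],o["time"])
crop("side","pics/b4.png",230,90,350,220,5)
```

```text
[ 610.67459233 -156.67550973  309.78369985] [-3.14139259e+00  4.73377202e-04  8.64604365e-02] [ 0.29801675 -0.05062658  0.43339454] 16.2
```

View pics/b4.png

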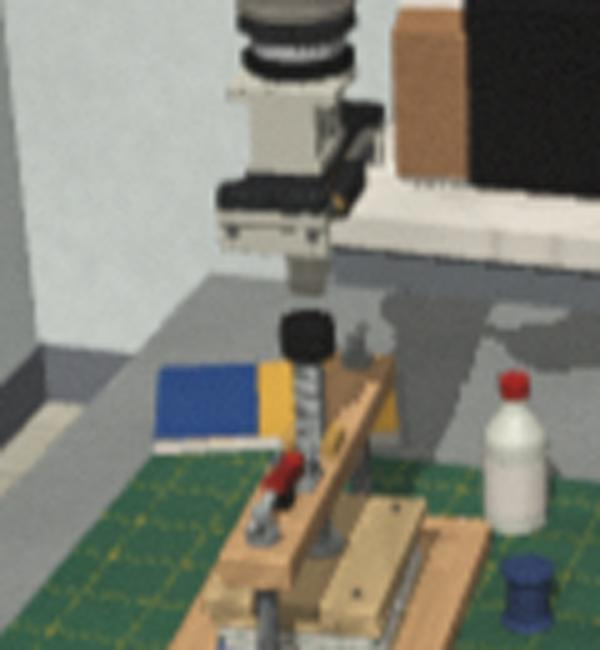

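Run:
```python
from plan import *
from fit import W
p=np.load("press.npy");c=ld("side")
from scipy.ndimage import gaussian_filter1d
for f in("pics/s4.png","pics/s11.png","pics/s12.png"):
    I=cv2.imread(f).astype(float); u=proj(c,W(p,(0,0,290)))[0]
    g=I[100:200,:,:].sum(2); cols=g[:,int(u[0])-2:int(u[0])+2].mean(1)/3
    print(f,[ (100+i,int(v)) for i,v in enumerate(cols) if 30<i<76])
for z in (318,275,270,265): print(z,proj(c,W(p,(0,0,z)))[0])
```

```text
pics/s4.png [(131, 185), (132, 186), (133, 183), (134, 182), (135, 183), (136, 184), (137, 178), (138, 134), (139, 46), (140, 33), (141, 36), (142, 36), (143, 35), (144, 34), (145, 34), (146, 34), (147, 33), (148, 33), (149, 55), (150, 104), (151, 128), (152, 121), (153, 144), (154, 149), (155, 130), (156, 118), (157, 141), (158, 138), (159, 118), (160, 114), (161, 131), (162, 128), (163, 113), (164, 126), (165, 130), (166, 104), (167, 79), (168, 76), (169, 77), (170, 77), (171, 75), (172, 74), (173, 73), (174, 74), (175, 73)]
pics/s11.png [(131, 189), (132, 190), (133, 188), (134, 187), (135, 187), (136, 188), (137, 189), (138, 189), (139, 189), (140, 188), (141, 187), (142, 187), (143, 185), (144, 185), (145, 183), (146, 164), (147, 129), (148, 90), (149, 36), (150, 29), (151, 33), (152, 33), (153, 32), (154, 27), (155, 26), (156, 27), (157, 24), (158, 29), (159, 55), (160, 80), (161, 78), (162, 85), (163, 89), (164, 85), (165, 85), (166, 89), (167, 85), (168, 79), (169, 80), (170, 88), (171, 94), (172, 92), (173, 89), (174, 93), (175, 96)]
pics/s12.png [(131, 40), (132, 74), (133, 133), (134, 159), (135, 142), (136, 130), (137, 131), (138, 146), (139, 161), (140, 152), (141, 123), (142, 97), (143, 95), (144, 95), (145, 97), (146, 93), (147, 89), (148, 93), (149, 118), (150, 136), (151, 115), (152, 52), (153, 31), (154, 34), (155, 33), (156, 34), (157, 31), (158, 31), (159, 33), (160, 30), (161, 30), (162, 47), (163, 97), (164, 124), (165, 122), (166, 142), (167, 146), (168, 128), (169, 123), (170, 140), (171, 132), (172, 113), (173, 114), (174, 133), (175, 129)]
318 [290.83238287 139.52556301]
275 [291.36833998 150.92323382]
270 [291.42982623 152.23080134]
265 [291.49114123 153.53472696]
```

Comparing knob heights between pictures puts the knob at about 267 mm and still sinking at 7.5 mm/s, so the stack top is between 65 and 67. I'll bring the fingertips down to just above it.

Call:
{"name": "play_rows", "arguments": {
  "moves": [255,0,0,3,0,255,0,0,6,0,255,0,0,9,0,255,0,0,11,0,255,0,0,13,0,255,0,0,14.5,0,255,0,0,15.5,0,255,0,0,16,0]
}}

```text
time: 16.87
tool_pos: [610.7, -157.3, 293.9]
tcp_rot: [3.142, 0.0, 0.086]
contact_force: [0.1, -0.6, 0.8]
grip_width: 0.4
```

Run:
```python
from plan import *
from fit import W
p=np.load("press.npy")
c=cap("side","pics/s13.png");o=bot.get_obs();print(o["tool_pos"],o["contact_force"],o["time"])
I=c["color"].astype(float); u=proj(c,W(p,(0,0,290)))[0]
cols=I[140:170,int(u[0])-2:int(u[0])+2].mean((1,2)); print([(140+i,int(v)) for i,v in enumerate(cols)])
crop("side","pics/b4.png",250,120,330,220,6)
```

```text
[ 610.70073057 -157.24019983  293.88277237] [ 0.08109142  0.28804595 -0.144649  ] 16.9167
[(140, 119), (141, 135), (142, 143), (143, 159), (144, 156), (145, 131), (146, 98), (147, 95), (148, 97), (149, 96), (150, 95), (151, 89), (152, 75), (153, 48), (154, 31), (155, 32), (156, 35), (157, 33), (158, 32), (159, 32), (160, 30), (161, 29), (162, 38), (163, 83), (164, 125), (165, 126), (166, 132), (167, 147), (168, 131), (169, 122)]
```

View pics/b4.png

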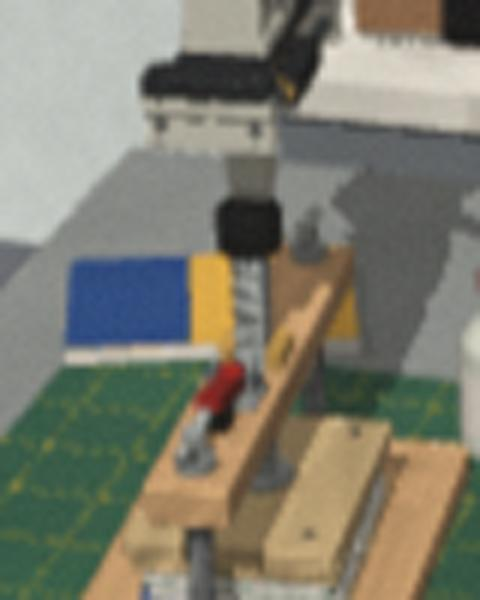

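Call:
{"name": "play_rows", "arguments": {
  "moves": [255,0,0,0.4,0,255,0,0,0.8,0,255,0,0,1.2,0,255,0,0,1.6,0,255,0,0,2,0,255,0,0,2.4,0,255,0,0,2.7,0,255,0,0,3,0]
}}

```text
time: 17.58
tool_pos: [610.7, -157.2, 291.0]
tcp_rot: [3.141, -0.0, 0.086]
contact_force: [-1.1, -0.8, -0.9]
grip_width: 0.2
```

Call:
{"name": "play_rows", "arguments": {
  "moves": [255,0,0,0.2,0,255,0,0,0.4,0,255,0,0,0.6,0,255,0,0,0.8,0,255,0,0,0.8,0]
}}

```text
time: 18.0
tool_pos: [610.7, -157.2, 290.2]
tcp_rot: [3.142, 0.0, 0.086]
contact_force: [-0.3, 0.3, -0.2]
grip_width: 0.6
```

Call:
{"name": "play_rows", "arguments": {
  "moves": [255,0,0,0.2,0,255,0,0,0.4,0,255,0,0,0.6,0,255,0,0,0.8,0,255,0,0,0.8,0]
}}

```text
time: 18.42
tool_pos: [610.7, -157.2, 289.4]
tcp_rot: [3.142, 0.0, 0.086]
contact_force: [-0.4, 0.8, 0.6]
grip_width: 0.5
```

Call:
{"name": "play_rows", "arguments": {
  "moves": [255,0,0,0.2,0,255,0,0,0.4,0,255,0,0,0.4,0,255,0,0,0.4,0]
}}

```text
time: 18.75
tool_pos: [610.7, -157.3, 289.0]
tcp_rot: [3.142, 0.0, 0.086]
contact_force: [-0.2, -0.1, 0.4]
grip_width: 0.3
```

Call:
{"name": "play_rows", "arguments": {
  "moves": [255,0,0,0.2,0,255,0,0,0.4,0,255,0,0,0.4,0,255,0,0,0.4,0]
}}

```text
time: 19.08
tool_pos: [610.7, -157.3, 288.6]
tcp_rot: [3.141, -0.0, 0.086]
contact_force: [0.5, -1.1, 1.1]
grip_width: 0.5
```

Call:
{"name": "play_rows", "arguments": {
  "moves": [255,0,0,0.2,0,255,0,0,0.4,0,255,0,0,0.4,0,255,0,0,0.4,0]
}}

```text
time: 19.42
tool_pos: [610.7, -157.2, 288.2]
tcp_rot: [3.142, 0.0, 0.086]
contact_force: [0.4, 0.5, 0.1]
grip_width: 0.5
```

Call:
{"name": "play_rows", "arguments": {
  "moves": [255,0,0,0.15,0,255,0,0,0.3,0,255,0,0,0.3,0,255,0,0,0.3,0]
}}

```text
time: 19.75
tool_pos: [610.7, -157.2, 288.0]
tcp_rot: [3.141, -0.0, 0.086]
contact_force: [0.6, 0.9, -0.4]
grip_width: -0.0
```

Call:
{"name": "play_rows", "arguments": {
  "moves": [255,0,0,0.15,0,255,0,0,0.3,0,255,0,0,0.3,0,255,0,0,0.3,0]
}}

```text
time: 20.08
tool_pos: [610.7, -157.2, 287.9]
tcp_rot: [3.141, -0.0, 0.086]
contact_force: [-0.5, 0.2, 1.2]
grip_width: 0.6
```

Call:
{"name": "play_rows", "arguments": {
  "moves": [255,0,0,0.15,0,255,0,0,0.3,0,255,0,0,0.3,0,255,0,0,0.3,0]
}}

```text
time: 20.42
tool_pos: [610.7, -157.2, 287.7]
tcp_rot: [3.141, -0.0, 0.086]
contact_force: [-1.5, 1.4, 4.9]
grip_width: 0.6
```

Call:
{"name": "play_rows", "arguments": {
  "moves": [255,0,0,0.1,0,255,0,0,0.2,0,255,0,0,0.2,0,255,0,0,0.2,0]
}}

```text
time: 20.75
tool_pos: [610.7, -157.2, 287.7]
tcp_rot: [3.141, -0.001, 0.086]
contact_force: [-1.4, 0.3, 6.6]
grip_width: 0.1
```

Call:
{"name": "play_rows", "arguments": {
  "moves": [255,0,0,0,0,255,0,0,0,0]
}}

```text
time: 20.92
tool_pos: [610.8, -157.3, 287.7]
tcp_rot: [3.141, -0.001, 0.086]
contact_force: [-1.7, 0.8, 6.1]
grip_width: 0.2
```

Call:
{"name": "play_rows", "arguments": {
  "moves": [255,0,0,0,0,255,0,0,0,0]
}}

```text
time: 21.08
tool_pos: [610.7, -157.3, 287.7]
tcp_rot: [3.141, -0.001, 0.086]
contact_force: [-1.2, 0.5, 6.0]
grip_width: 0.2
```

Call:
{"name": "play_rows", "arguments": {
  "moves": [255,0,0,0.1,0,255,0,0,0.2,0,255,0,0,0.3,0,255,0,0,0.4,0,255,0,0,0.4,0]
}}

```text
time: 21.5
tool_pos: [610.7, -157.2, 287.6]
tcp_rot: [3.141, -0.001, 0.086]
contact_force: [-1.7, -0.2, 7.4]
grip_width: 0.5
```

Call:
{"name": "play_rows", "arguments": {
  "moves": [255,0,0,0,0,255,0,0,0,0]
}}

```text
time: 21.67
tool_pos: [610.8, -157.2, 287.6]
tcp_rot: [3.141, -0.001, 0.086]
contact_force: [-1.9, 1.3, 6.8]
grip_width: 0.4
```

Call:
{"name": "play_rows", "arguments": {
  "moves": [255,0,0,0.1,0,255,0,0,0.2,0,255,0,0,0.3,0,255,0,0,0.4,0,255,0,0,0.4,0]
}}

```text
time: 22.08
tool_pos: [610.8, -157.2, 287.6]
tcp_rot: [3.141, -0.001, 0.086]
contact_force: [-2.6, 0.1, 9.2]
grip_width: 0.5
```

Call:
{"name": "play_rows", "arguments": {
  "moves": [255,0,0,0,0,255,0,0,0,0]
}}

```text
time: 22.25
tool_pos: [610.7, -157.3, 287.6]
tcp_rot: [3.141, -0.001, 0.086]
contact_force: [-2.0, 1.5, 9.2]
grip_width: 0.5
```

Call:
{"name": "play_rows", "arguments": {
  "moves": [255,0,0,0.1,0,255,0,0,0.2,0,255,0,0,0.3,0,255,0,0,0.4,0,255,0,0,0.4,0]
}}

```text
time: 22.67
tool_pos: [610.8, -157.2, 287.5]
tcp_rot: [3.141, -0.002, 0.086]
contact_force: [-2.6, 0.9, 11.0]
grip_width: 0.3
```

Call:
{"name": "play_rows", "arguments": {
  "moves": [255,0,0,0,0,255,0,0,0,0]
}}

```text
time: 22.83
tool_pos: [610.7, -157.3, 287.5]
tcp_rot: [3.141, -0.002, 0.086]
contact_force: [-3.1, 0.6, 10.5]
grip_width: 0.3
```

Call:
{"name": "play_rows", "arguments": {
  "moves": [255,0,0,0.1,0,255,0,0,0.2,0,255,0,0,0.3,0,255,0,0,0.4,0,255,0,0,0.5,0,255,0,0,0.5,0]
}}

```text
time: 23.33
tool_pos: [610.8, -157.3, 287.5]
tcp_rot: [3.14, -0.002, 0.086]
contact_force: [-4.3, 1.7, 12.2]
grip_width: 0.7
```

Call:
{"name": "play_rows", "arguments": {
  "moves": [255,0,0,0,0,255,0,0,0,0]
}}

```text
time: 23.5
tool_pos: [610.8, -157.2, 287.4]
tcp_rot: [3.14, -0.002, 0.086]
contact_force: [-4.2, 1.9, 11.9]
grip_width: 0.3
```

Run:
```python
from plan import *
cap("side","pics/s14.png");o=bot.get_obs();print(o["tool_pos"],o["contact_force"],o["time"])
crop("side","pics/b4.png",240,120,340,220,7)
```

```text
[ 610.73633916 -157.27705779  287.43375637] [-4.06303438  1.97239875 12.41287609] 23.55
```

View pics/b4.png

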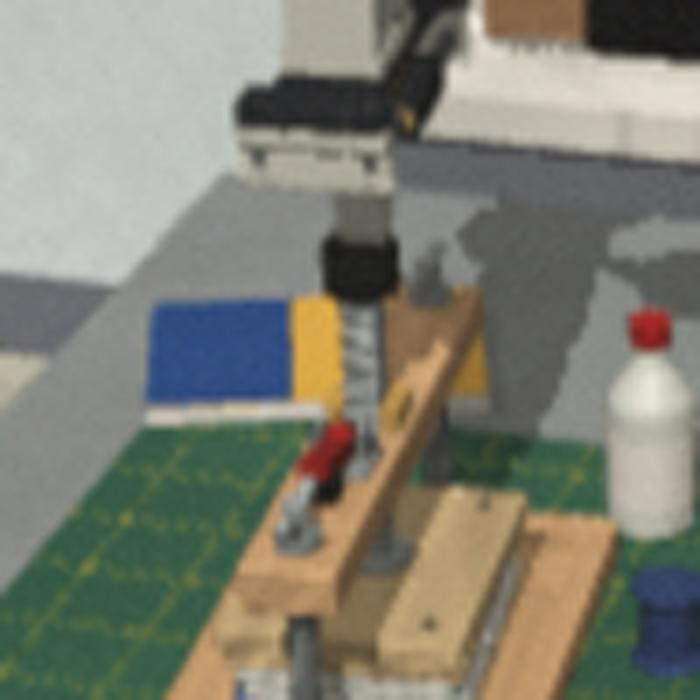

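The platen is seated on the stack and the fingertips are square on the knob, pushing with 12.2 N. A touch more, then hold.

Call:
{"name": "play_rows", "arguments": {
  "moves": [255,0,0,0.1,0,255,0,0,0.2,0,255,0,0,0.3,0,255,0,0,0.3,0,255,0,0,0.3,0,255,0,0,0.3,0,255,0,0,0.3,0]
}}

```text
time: 24.13
tool_pos: [610.7, -157.2, 287.4]
tcp_rot: [3.14, -0.002, 0.086]
contact_force: [-4.0, 1.4, 12.9]
grip_width: 0.3
```

Call:
{"name": "play_rows", "arguments": {
  "moves": [255,0,0,0,0,255,0,0,0,0,255,0,0,0,0]
}}

```text
time: 24.38
tool_pos: [610.8, -157.2, 287.4]
tcp_rot: [3.14, -0.002, 0.086]
contact_force: [-3.6, 1.8, 13.5]
grip_width: 0.9
```

13–13.5 N held for about 0.5 s. Lift off gently, then check.

Call:
{"name": "play_rows", "arguments": {
  "moves": [255,0,0,-0.7,0,255,0,0,-1.5,0,255,0,0,-3,0,255,0,0,-7,0,255,0,0,-15,0,255,0,0,-30,0,255,0,0,-50,0,255,0,0,-75,0]
}}

```text
time: 25.05
tool_pos: [610.4, -157.1, 359.8]
tcp_rot: [-3.14, 0.003, 0.086]
contact_force: [-0.1, 0.2, -0.5]
grip_width: 0.5
```

Call:
{"name": "play_rows", "arguments": {
  "moves": [255,-20,0,-15,0,255,-50,0,-25,0,255,-85,0,-30,0,255,-120,0,-30,0,255,-145,0,-30,0,255,-160,0,-30,0,255,-160,0,-30,0,255,-160,0,-30,0]
}}

```text
time: 25.72
tool_pos: [451.2, -171.1, 391.0]
tcp_rot: [3.141, -0.002, 0.085]
contact_force: [0.8, 0.3, -0.3]
grip_width: 0.5
```

Run:
```python
from plan import *
cap("side","pics/s15.png");cap("top","pics/t15.png");o=bot.get_obs();print(o["tool_pos"],o["contact_force"],o["time"])
crop("side","pics/b4.png",200,120,350,330,3.5)
crop("top","pics/b5.png",210,90,480,230,2.9)
```

```text
[ 452.08978673 -171.04262916  390.21926715] [ 0.08680666 -0.51107656 -0.32596443] 25.8167
```

View pics/b4.png

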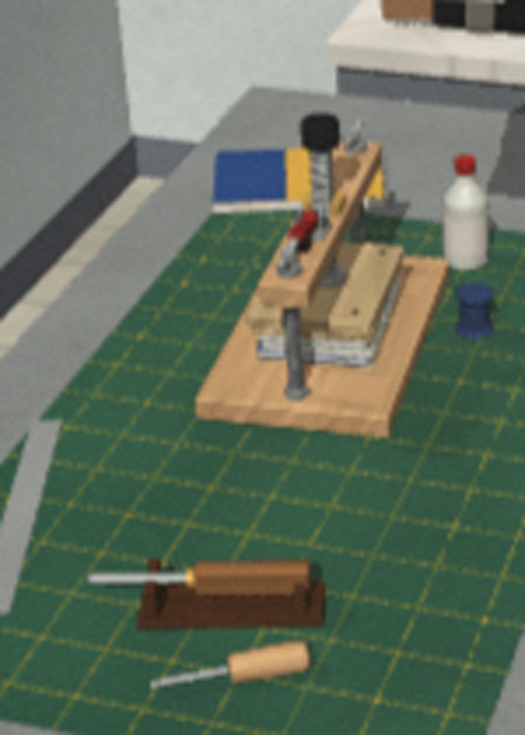

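View pics/b5.png

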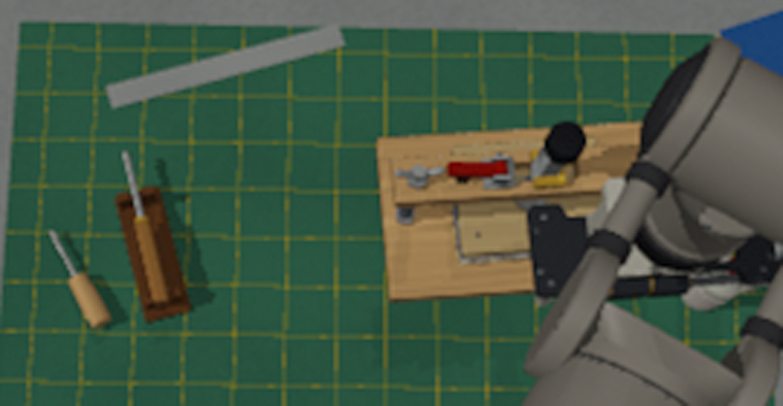

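```bash
python3 -c "
from plant import bot
print(bot.close_job())"
```

```text
the job is handed in; nothing more can be done
None
```

I flicked the pawl over with the pin, and it now lies on its rubber stop. The platen is pressed home on the stack, the pin is back in its rest, and the job was handed in at about 26 s of the 69 s.

- **Pawl:** I pushed the rod under it through the gap and followed an arc about its pivot. The highest force reading was about 6 N, and the gripper stayed well clear of the pawl.
- **Platen:** Once freed it sank by itself, at about 7.5 mm/s as judged from the pictures. It had almost settled before I touched the knob.
- **Pressing:** I pushed slowly on the knob with closed fingertips, in steps, to 13–13.5 N, held that for about half a second and lifted off. The force on the stack itself wasn't measured; by the task's 3 N allowance it was about 10–16.5 N.
- **Last checks:** The final pictures show the pawl on its stop, the platen flat on the stack and the pin in its cradle. The glue bottle, thread spool and awl look unmoved. The robot is touching nothing, with force readings within about 1 N of zero.

**Disagreements:**
- Heights from the side camera came out about 2 mm low, so I relied on differences between pictures.
- The pin had tipped about 1.5° nose-down in the grip before I set it down, but it settled flat in the rest.

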